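Turn up a sample cup on the portion scale and tare it

ROBOT

A 7-joint arm with a two-finger parallel gripper is mounted at the origin on the work surface. World frame = base frame: x ahead of the robot, y to its left, z up, the work surface at z = 0. Lengths are in m, angles in degrees, forces in N, time in s.
With the tool pointing down it reaches from about 0.425 to 0.95 m from the base axis. Payload 16.7 kg.
Tool frame: the origin (TCP) lies on the mounting face of the last link; the fingertips stand 199 mm ahead of it and the grasp point (between the pads) lies 180 mm ahead of it; z points along the fingers, y is the line along which they close (so a half turn about z gives the same grasp; the last joint's range is limited). The gripper opens to 94 mm and grips with 3 to 60 N. Pads are 16 mm wide; open, the fingers measure 119 mm over their backs; the gripper's body (75 mm by 177 mm) begins 78 mm behind the grasp point.
Start: joints at [-79.383, 24.414, 4.234, 92.017, -1.954, 63.644, -3.845], TCP at [0.222, 0.637, 0.405] pointing down, gripper open.
Joint ranges: [-163.25, 163.25], [-28.42, 122.38], [-70.27, 78.77], [12.13, 141.07], [-58.53, 238.53], [9.26, 117.41], [-156.51, 156.51]. Speed limits (degrees/s): [108.29, 108.29, 136.94, 136.94, 172.46, 172.46, 172.46].

INTERFACE

Orientations are given as [roll, pitch, yaw] about the fixed x, y, z axes, in that order (R = Rz(yaw) Ry(pitch) Rx(roll)).
In Python, from cell import r gives the robot as it stands.
- The arm moves only by the tool move_arm, never from a script. Its argument "targets" is a list of rows, each a list of 3 entries, a list of its own where there are three numbers: the shift along the world's x, y, z in cm, then the turn about the world's z in degrees, then the opening, from 0 (shut) to 1 (fully open). A call has 1 to 12 rows; each row shifts and turns the commanded pose from where the row before left it; what a row does not reach is not made up. A row lasts 1/8 s, in which the tool goes at most 62.5 mm and 10.7 degrees, less where a joint would pass 70% of its speed; a pose out of reach is approached as far as the arm can. A call with a gripper value outside its range is refused whole. The fingers move at their own pace and stop on an object; "newtons" is the grip in N (left out, the last holds). Time passes only in rows, so rows that do not move let the fingers close. It gives the time, the measured TCP pose, the force, the opening and the grip force at its end, in the units of the state.
- r.get_state(): the state, without advancing time (a new reading comes with each control period).
- r.get_image(name): name is "scene" or "top" or "wrist"; returns the picture (480x640x3 uint8, red, green, blue); there is no depth.
- r.camera_params(name): a dict with "camera_matrix" (3x3 intrinsics, pixels), "k1" (the pictures are not rectified: a ray, as slopes to the right and down, at radius r is drawn at 1 + k1 r^2 times it, then the intrinsics apply), "cam_to_world" (4x4, takes a point from camera to world coordinates); the wrist camera has in their place "tool_from_camera" (4x4, takes a point from camera to tool coordinates, whose origin is the TCP and whose axes are the flange's). Camera axes: x right, y up, looking along -z (the intrinsics and any distortion apply to the point x, -y, -z); pixel columns grow to the right and rows downward; lengths in m; the calibration is good to about 2 mm. A picture is of the moment at which its call begins: read the wrist's pose just before it. camera_params takes no time and is no camera call.
- r.close_job(): hands the job in; it is judged then, once.
The state is a dict: "time_s": time; "joint_positions": joint angles; "joint_vel": joint speeds; "joint_efforts": joint torques, N m; "eef_pos": TCP position; "ee_rot": TCP orientation; "contact_force": force on the tool from outside, world axes, zero at the start; "ft_torque": the same for the moment, N m; "finger_gap": finger opening in m; "finger_force": force on a finger pad.
Only numpy, scipy, OpenCV 4.12 (cv2) and the standard library are available. Lean on these libraries where they do the work, as an engineer would, in place of code of your own. Each camera call takes 0.05 s, during which the arm holds its last target. There are 200 camera calls.

TASK

The square steel sample cup is standing mouth-down in the green tray to drain. Turn it over and stand it gently, mouth up, in the middle of the scale's steel pan; then, with the cup standing there and let go of, twist the scale's spring-return tare key clockwise all the way to its stop and let it spring back. Leave the cup on the pan and do not shift anything else on the bench.

Things in the scene. Friction and masses are not known exactly. Their poses are not given: they have to be found in the camera images.
- cup: the sample cup: plain steel, square, straight-sided, open at one end; 60 x 60 mm outside, 70 mm tall, walls and bottom 3 mm, about 170 g. Origin: centre of the outside of its closed bottom; +z points from the bottom to the mouth, x and y are square to its side faces. It starts mouth-down, so its origin is on top and its z points down. It rests stably on any flat side.
- cup_centre (a point): the middle of the cup: on its axis, 35 mm from bottom and mouth
- tray: fixed green plastic tray 300 (x) x 290 (y) mm, rim 30 mm high, walls and floor 5 mm; origin: centre of its underside, on the bench
- tumbler: bystander: round steel tumbler, mouth-down beside the cup in the tray, 62 mm across, 55 mm tall; origin at the centre of its closed bottom (on top)
- pan (a point): centre of the top face of the scale's square-cornered steel pan (135 mm along x, 150 mm along y, 45 mm above the bench). Its axes are the scale's: -x points from the pan to the control head. The scale is fixed, 250 x 170 mm; the control head, 60 mm high, 80 mm (x) x 170 mm (y), has its centre 130 mm from this point along -x, and a 20 mm gap divides it from the pan
- key_grip (a point): tare key on top of the control head: a black bar 44 mm long, 12 mm wide, 29 mm high on a disc 46 mm across. This point is on its turning axis (vertical), 27 mm above the head's top, 6 mm below the bar's top. Its x axis lies along the bar and turns with it
- tare_key (a joint): turn of the tare key: 0 at rest, grows clockwise seen from above, stop at 1.2 rad; a spring (0.04 to 0.14 N m) brings it back to 0 when released
- marker: bystander: grey marker pen with a black cap, 125 mm long, 14 mm thick; origin centre of underside
- sauce: bystander: white plastic bottle 120 mm tall, 54 mm across; origin centre of underside
- jar: bystander: small jar 70 mm tall, 60 mm across; origin centre of underside
- scale: the portion scale, grey, fixed; origin: centre of its underside on the bench, 50 mm along -x from the pan's centre
Things that resemble listed ones, but are neither listed nor needed, are in the scene too. What is shaped like the cup but purple is not meant.

How it is judged:
By the outcome, as a careful person would: the job done as asked, in the order asked, and still so for the second after the job is handed in, with the robot touching nothing.
It also fails if it takes over 72 s, if anything falls off the work surface, if the arm or the gripper's body presses on something with over 40 N, if the wrist force passes 120 N, or if a joint passes its speed limit or range.

## Working session

There is one attempt and no reset: what is moved stays moved. The work goes in short steps, Python scripts to look and compute and a tool call to move; the robot and the scene stay as the last step left them, time stands still between calls to the robot, and variables do not carry over. Pictures are saved under pics/ and viewed, at most 10 in all, crops included, and the job is handed in when it is done.

Besides the shell and the picture viewer there is one more tool, called after "Request:" as a command line: name --argument value ..., lists and objects as JSON in quotes. move_arm: Moves the arm, as the interface text tells. Its arguments: {"type":"object","properties":{"targets":{"type":"array"},"newtons":{"type":"number"}},"required":["targets"]}

```bash
ls; mkdir -p pics; cat > h.py <<'E'
import numpy as np, cv2
from cell import r
def ray(cam,uv,P=None):
    """world origin, directions for pixels"""
    p=r.camera_params(cam); K=np.array(p["camera_matrix"]); k=p["k1"]
    d=cv2.undistortPoints(np.float64(uv).reshape(-1,1,2),K,np.array([k,0,0,0.])).reshape(-1,2)
    D=np.c_[d[:,0],-d[:,1],-np.ones(len(d))]
    T=np.array(p["cam_to_world"]) if P is None else P
    return T[:3,3],D@T[:3,:3].T
def onz(cam,uv,z,P=None):
    o,d=ray(cam,uv,P); return o+d*((z-o[2])/d[:,2])[:,None]
def proj(cam,X):
    p=r.camera_params(cam); K=np.array(p["camera_matrix"]); T=np.linalg.inv(np.array(p["cam_to_world"]))
    c=np.atleast_2d(X)@T[:3,:3].T+T[:3,3]; s=np.c_[c[:,0]/-c[:,2],-c[:,1]/-c[:,2]]
    s=s*(1+p["k1"]*(s**2).sum(1))[:,None]; return s@K[:2,:2].T+K[:2,2]
def snap(cam,name):
    im=cv2.cvtColor(r.get_image(cam),cv2.COLOR_RGB2BGR); cv2.imwrite(f"pics/{name}.png",im); return im
E
python3 - <<'E'
from h import *
print({k:np.round(v,3).tolist() for k,v in r.get_state().items()})
snap("top","top0");snap("scene","scene0")
for c in("top","scene"):
    p=r.camera_params(c);print(c,np.round(p["cam_to_world"],3).tolist(),p["k1"],np.round(p["camera_matrix"],1).tolist())
E
```

```text
pics
{'time_s': 0.0, 'joint_positions': [-79.382, 24.45, 4.231, 92.052, -1.952, 63.644, -3.846], 'joint_vel': [-0.084, -0.057, 0.062, 0.017, 0.099, 0.075, 0.04], 'joint_efforts': [0.001, -93.584, 3.667, -45.42, -0.049, 0.02, 0.0], 'eef_pos': [0.222, 0.637, 0.404], 'ee_rot': [-179.927, 0.007, 160.815], 'contact_force': [0.923, 0.141, -0.395], 'ft_torque': [-0.019, 0.018, -0.05], 'finger_force': 0.0, 'finger_gap': 0.094}
top [[0.004, 0.995, -0.102, 0.534], [-1.0, 0.006, 0.021, -0.006], [0.021, 0.102, 0.995, 0.849], [0.0, 0.0, 0.0, 1.0]] 0.028111306605126854 [[447.4, 0.0, 329.9], [0.0, 447.4, 240.2], [0.0, 0.0, 1.0]]
scene [[0.781, -0.382, 0.495, 1.043], [0.625, 0.454, -0.635, -0.595], [0.018, 0.805, 0.593, 0.612], [0.0, 0.0, 0.0, 1.0]] -0.10691384955927888 [[482.8, 0.0, 322.7], [0.0, 482.8, 238.6], [0.0, 0.0, 1.0]]
```

View pics/top0.png

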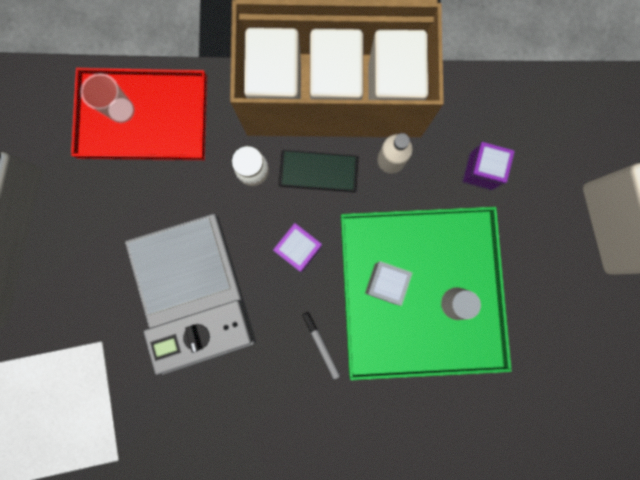

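View pics/scene0.png

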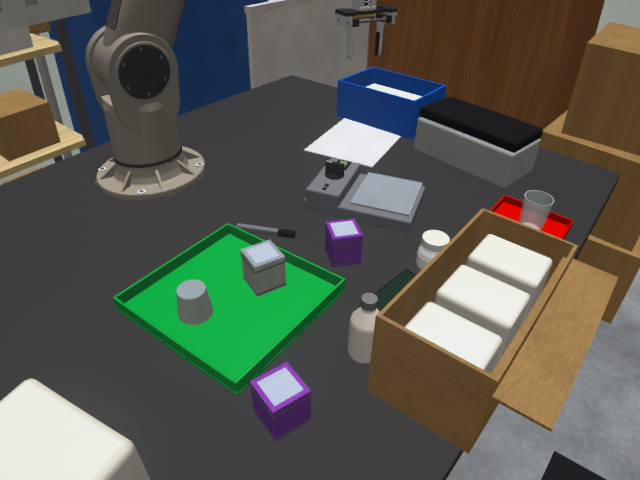

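```bash
python3 - <<'E'
from h import *
im=cv2.imread("pics/top0.png"); hsv=cv2.cvtColor(im,cv2.COLOR_BGR2HSV)
green=cv2.inRange(hsv,(45,100,40),(80,255,255))
cs,_=cv2.findContours(green,cv2.RETR_EXTERNAL,cv2.CHAIN_APPROX_NONE)
t=max(cs,key=cv2.contourArea); q=cv2.approxPolyDP(t,0.02*cv2.arcLength(t,True),True).reshape(-1,2)
print("tray",q.tolist(),np.round(onz("top",q,0.03),3).tolist())
fill=cv2.drawContours(np.zeros_like(green),[t],-1,255,-1)
cs,_=cv2.findContours(cv2.bitwise_and(fill,cv2.bitwise_not(green)),cv2.RETR_EXTERNAL,cv2.CHAIN_APPROX_NONE)
for c in cs:
    if cv2.contourArea(c)>300: print("in tray",cv2.minAreaRect(c))
a=cv2.resize(im[255:315,355:425],None,fx=5,fy=5,interpolation=cv2.INTER_CUBIC)
b=cv2.resize(im[200:380,115:260],None,fx=3,fy=3,interpolation=cv2.INTER_CUBIC)
o=np.zeros((540,790,3),np.uint8);o[:300,:350]=a;o[:540,352:787]=b;cv2.imwrite("pics/z1.png",o)
g=cv2.cvtColor(im,cv2.COLOR_BGR2GRAY)
print(g[283,360:420].tolist()); print(g[250:310,388].tolist())
print(g[200:340:1,185].tolist()); print(g[270,120:250].tolist())
E
```

```text
tray [[496, 207], [341, 214], [351, 380], [511, 371]] [[0.682, -0.332, 0.03], [0.667, -0.043, 0.03], [0.368, -0.062, 0.03], [0.384, -0.348, 0.03]]
in tray ((461.0, 303.5), (31.0, 38.0), 90.0)
in tray ((388.5500183105469, 282.8499755859375), (38.263553619384766, 36.049957275390625), 18.43494987487793)
[155, 157, 155, 155, 153, 153, 149, 136, 112, 95, 92, 116, 144, 164, 173, 180, 194, 206, 212, 212, 211, 212, 213, 211, 211, 212, 212, 211, 211, 212, 210, 209, 208, 208, 208, 208, 209, 209, 208, 210, 209, 211, 208, 205, 194, 182, 172, 168, 165, 158, 154, 150, 150, 150, 150, 149, 149, 150, 147, 146]
[150, 150, 151, 150, 148, 149, 149, 151, 151, 151, 151, 149, 153, 160, 167, 168, 168, 175, 187, 202, 208, 210, 210, 211, 210, 210, 212, 212, 209, 209, 208, 207, 211, 211, 210, 212, 212, 209, 212, 211, 212, 209, 207, 205, 205, 201, 195, 182, 174, 168, 160, 145, 143, 146, 154, 154, 152, 154, 153, 151]
[65, 66, 65, 68, 70, 65, 62, 66, 67, 66, 66, 67, 68, 70, 67, 66, 66, 64, 62, 67, 65, 77, 109, 138, 157, 169, 170, 169, 170, 169, 167, 167, 166, 165, 164, 169, 169, 171, 171, 171, 169, 169, 167, 167,
[... 391 characters left out ...]
173, 174, 175, 169, 156, 128, 111, 106, 101, 87, 78, 70, 67, 61, 64, 62, 65, 63]
[66, 66, 66, 66, 66, 64, 67, 65, 64, 66, 67, 71, 93, 128, 154, 165, 169, 169, 169, 169, 168, 167, 169, 170, 167, 171, 170, 166, 171, 172, 171, 169, 169, 170, 172, 171, 171, 171, 170, 168, 172, 169, 169, 167, 171, 170, 169, 169, 170, 170, 171, 169, 168, 168, 170, 170, 173, 172, 170, 169, 172, 174, 172, 171, 173, 172, 166, 169, 169, 168, 168, 167, 170, 170, 170, 167, 170, 170, 170, 168, 169, 167, 163, 165, 165, 164, 163, 162, 163, 163, 163, 163, 162, 162, 162, 163, 164, 163, 163, 163, 164, 163, 162, 156, 148, 146, 157, 167, 170, 161, 145, 114, 82, 56, 54, 60, 66, 67, 65, 66, 65, 66, 69, 64, 65, 64, 68, 67, 66, 68]
```

View pics/z1.png

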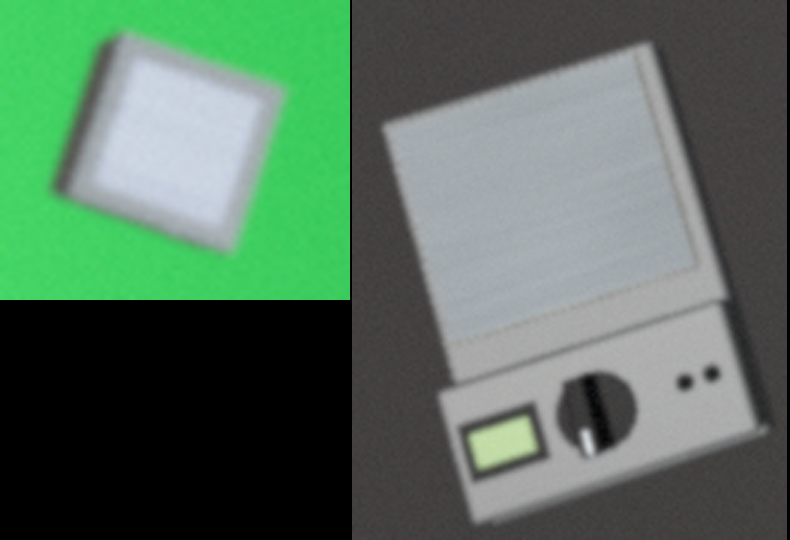

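```bash
python3 - <<'E'
from h import *
cup=np.array([[122,35],[285,92],[232,252]])/5+[355,255]; cup=np.vstack([cup,cup[0]+cup[2]-cup[1]])
C=onz("top",cup,.075)[:,:2]; print("cup",C.mean(0).round(4),[np.round(np.linalg.norm(C[i]-C[i-1]),4) for i in range(4)], np.degrees(np.arctan2(*(C[1]-C[0])[::-1])),np.degrees(np.arctan2(*(C[2]-C[1])[::-1])))
f=lambda a:np.c_[115+(np.array(a)[:,0]-352)/3,200+np.array(a)[:,1]/3]
P=onz("top",f([[385,127],[632,55],[697,267],[452,342]]),.045)[:,:2]
print("pan",P.round(3).tolist(),P.mean(0).round(4),[np.round(np.linalg.norm(P[i]-P[i-1]),4) for i in range(4)],np.degrees(np.arctan2(*(P[1]-P[2])[::-1])),np.degrees(np.arctan2(*(P[0]-P[1])[::-1])))
print("key",onz("top",f([[598,412]]),.093).round(4), "disc",onz("top",f([[597,410]]),.064).round(4))
p=r.camera_params("wrist");print(np.round(p["tool_from_camera"],3).tolist(),np.round(p["camera_matrix"],1).tolist(),p["k1"])
t=np.array([[.682,-.332],[.667,-.043],[.368,-.062],[.384,-.348]]);print([np.linalg.norm(t[i]-t[i-1]).round(3) for i in range(4)],np.degrees(np.arctan2(*(t[1]-t[2])[::-1])))
E
```

```text
cup [ 0.5384 -0.1269] [np.float64(0.0582), np.float64(0.0596), np.float64(0.0581), np.float64(0.0592)] -109.00991449611664 160.80034319997355
pan [[0.61, 0.34], [0.654, 0.196], [0.528, 0.154], [0.484, 0.295]] [0.5692 0.2464] [np.float64(0.1337), np.float64(0.1501), np.float64(0.1333), np.float64(0.1473)] 18.437848566130384 107.16332273886145
key [[0.4492 0.1963 0.093 ]] disc [[0.4471 0.2047 0.064 ]]
[[0.0, 0.967, 0.255, 0.076], [1.0, -0.0, 0.0, 0.001], [0.0, 0.255, -0.967, 0.02], [0.0, 0.0, 0.0, 1.0]] [[396.7, 0.0, 320.9], [0.0, 396.7, 242.2], [0.0, 0.0, 1.0]] -0.08857770922900324
[np.float64(0.298), np.float64(0.289), np.float64(0.3), np.float64(0.286)] 3.635980178469843
```

Request:
move_arm --targets '[[[3, -4.2, 0], -6, 1], [[3, -4.2, 0], -6, 1], [[3, -4.2, 0], -6, 1], [[3, -4.2, 0], -6, 1], [[3, -4.2, 0], -6, 1], [[3, -4.2, 0], -6, 1], [[3, -4.2, 0], -6, 1], [[3, -4.2, 0], -6, 1], [[3, -4.2, 0], -6, 1], [[3, -4.2, 0], -6, 1], [[3, -4.2, 0], -6, 1], [[3, -4.2, 0], -6, 1]]'

```text
time_s: 1.6
eef_pos: [0.5825, 0.1321, 0.4046]
ee_rot: [-180.0, -0.0, 88.6]
contact_force: [0.4, 0.4, -0.2]
finger_gap: 0.0939
finger_force: 0.0
```

Request:
move_arm --targets '[[[-0.9, -5.2, 0], -6, 1], [[-0.9, -5.2, 0], -6, 1], [[-0.9, -5.2, 0], -6, 1], [[-0.9, -5.2, 0], 0, 1], [[-0.8, -5.2, -5], 0, 1], [[0, 0, 0], 0, 1], [[0, 0, 0], 0, 1]]'

```text
time_s: 2.48
eef_pos: [0.5391, -0.1191, 0.3616]
ee_rot: [-180.0, 0.0, 70.8]
contact_force: [0.0, 0.9, 0.5]
finger_gap: 0.0937
finger_force: 0.0
```

```bash
cat >> h.py <<'E'
from scipy.spatial.transform import Rotation as Ro
def wpose():
    s=r.get_state(); T=np.eye(4); T[:3,:3]=Ro.from_euler("xyz",s["ee_rot"],degrees=True).as_matrix(); T[:3,3]=s["eef_pos"]
    return T@np.array(r.camera_params("wrist")["tool_from_camera"])
E
python3 - <<'E'
from h import *
P=wpose(); im=snap("wrist","w1")
hsv=cv2.cvtColor(im,cv2.COLOR_BGR2HSV); m=cv2.inRange(hsv,(0,0,185),(180,60,255))
cs,_=cv2.findContours(m,cv2.RETR_EXTERNAL,cv2.CHAIN_APPROX_NONE)
for c in cs:
    if cv2.contourArea(c)>400:
        b=cv2.boxPoints(cv2.minAreaRect(c)); W=onz("wrist",b,.075,P)[:,:2]
        print(cv2.contourArea(c),cv2.minAreaRect(c),W.mean(0).round(4),[np.linalg.norm(W[i]-W[i-1]).round(3) for i in range(4)],np.degrees(np.arctan2(*(W[1]-W[0])[::-1])).round(1))
E
```

```text
3745.0 ((325.0, 254.5), (61.0, 64.0), 90.0) [ 0.5385 -0.1242] [np.float64(0.045), np.float64(0.044), np.float64(0.045), np.float64(0.046)] -19.2
623.0 ((324.2833251953125, 17.685501098632812), (72.52092742919922, 10.143074035644531), 19.17900848388672) [0.5883 0.0211] [np.float64(0.045), np.float64(0.006), np.float64(0.045), np.float64(0.006)] 50.2
813.5 ((332.0, 11.5), (23.0, 72.0), 90.0) [0.594  0.0231] [np.float64(0.014), np.float64(0.045), np.float64(0.014), np.float64(0.045)] -19.0
```

View pics/w1.png

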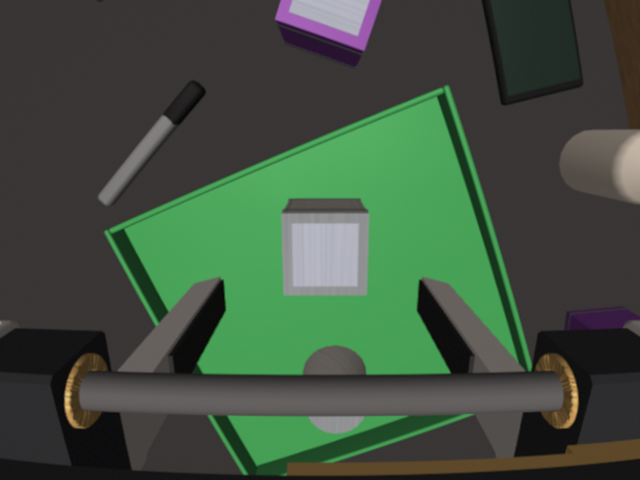

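Request:
move_arm --targets '[[[0, -0.6, -3], 0, 1], [[0, 0, -3], 0, 1], [[0, 0, -3], 0, 1], [[0, 0, -3], 0, 1], [[0, 0, -2.1], 0, 1], [[0, 0, 0], 0, 1], [[0, 0, 0], 0, 0.4], [[0, 0, 0], 0, 0.4], [[0, 0, 0], 0, 0.4], [[0, 0, 0], 0, 0.4], [[0, 0, 0], 0, 0.4], [[0, 0, 0], 0, 0.4]]' --newtons 15

```text
time_s: 4.03
eef_pos: [0.5391, -0.1253, 0.221]
ee_rot: [180.0, -0.0, 70.8]
contact_force: [-1.2, 0.8, 7.4]
finger_gap: 0.0599
finger_force: 15.0
```

Request:
move_arm --targets '[[[0, 0, 2], 0, 0.4], [[0, 0, 2], 0, 0.4], [[-2, 0, 0], 7.6, 0.4], [[-1.9, 0, 0], 7.6, 0.4], [[0, 0, 0], 7.6, 0.4], [[0, 0, -2.4], 0, 0.4], [[0, 0, 0], 0, 0.4]]'

```text
time_s: 4.9
eef_pos: [0.4996, -0.1253, 0.2368]
ee_rot: [-179.9, -0.0, 93.6]
contact_force: [-0.9, -1.2, -0.7]
finger_gap: 0.0599
finger_force: 15.0
```

```bash
python3 - <<'E'
from h import *
a=snap("scene","s1")[200:400,100:400]; cv2.imwrite("pics/s1c.png",cv2.resize(a,None,fx=2,fy=2))
# predicted inner-rim line in the view
print((2*(proj("scene",[[.5,-.0586,.03],[.5,-.0886,.06]])-[100,200])).round(0))
E
```

```text
[[346.  95.]
 [323.  84.]]
```

View pics/s1c.png

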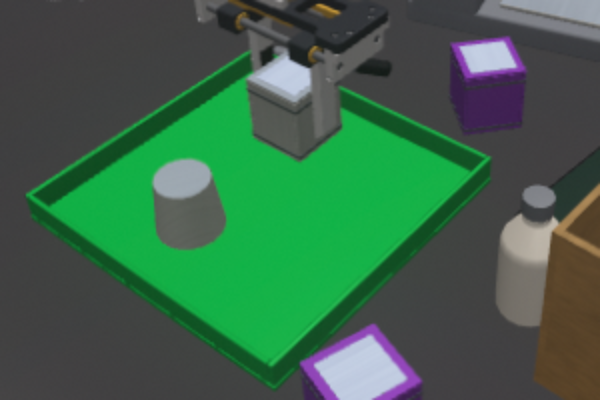

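Request:
move_arm --targets '[[[-0.1, 2.5, 0], 0, 0.4], [[-0.1, 1.2, 0], 0, 0.4], [[0, 0.5, 0], 0, 0.4], [[0, 0.5, 0], 0, 0.4], [[0, 0.5, 0], 0, 0.4], [[0, 0.4, 0.15], 0, 0.4], [[0, 0.3, 0.15], 0, 0.4], [[0, 0.4, 0.1], 0, 0.4], [[0, 0.4, 0], 0, 0.4], [[0, 0.8, -0.1], 0, 0.4], [[0, 0.8, -0.1], 0, 0.4], [[0, 0, 0], 0, 0.4]]'

```text
time_s: 6.45
eef_pos: [0.4978, -0.0426, 0.239]
ee_rot: [-180.0, 0.0, 93.6]
contact_force: [-1.1, -1.2, -0.7]
finger_gap: 0.0596
finger_force: 15.0
```

```bash
python3 - <<'E'
from h import *
a=snap("scene","s2")[180:330,180:380]; cv2.imwrite("pics/s2c.png",cv2.resize(a,None,fx=3,fy=3))
E
```

```text
(no output)
```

View pics/s2c.png

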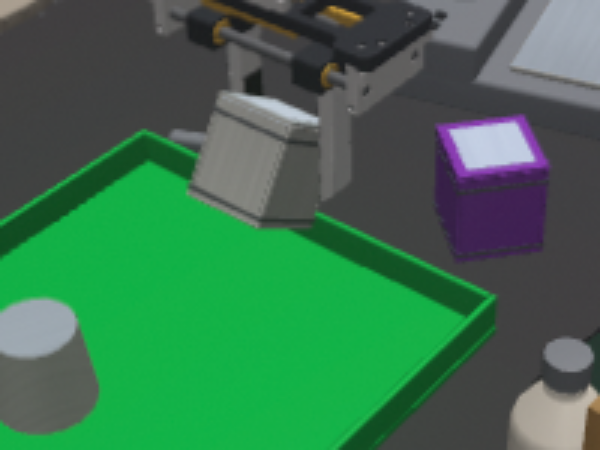

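```bash
cat >> h.py <<'E'
def side(uv,org,scale,P=None,half=.03):
    """pixels of crop -> (forward,up) mm from grasp point on the cup's +closing-axis face"""
    s=r.get_state(); a=np.radians(s["ee_rot"][2]-90); u=np.array([np.cos(a),np.sin(a),0]); f=np.array([-u[1],u[0],0])
    G=np.array(s["eef_pos"])-[0,0,.18]; o,d=ray("scene",np.float64(uv)/scale+org)
    X=o+d*(((G+half*u-o)@u)/(d@u))[:,None]-G
    return np.c_[X@f,X[:,2]]*1000
E
python3 - <<'E'
from h import *
q=side([[290,137],[262,225],[313,224],[320,122]],[180,180],3)
print(q.round(1).tolist()); 
for i,j in((1,0),(1,2)): print(np.linalg.norm(q[j]-q[i]).round(1),np.degrees(np.arctan2(*(q[j]-q[i])[::-1])).round(1))
g=cv2.imread("pics/s2.png")[190:265,235:300]; cv2.imwrite("pics/s2d.png",cv2.resize(g,None,fx=9,fy=8,interpolation=cv2.INTER_CUBIC))
print(onz("top",[[308,315],[337,377],[321,240],[298,270]],.03).round(3))
E
```

```text
[[-34.9, 45.6], [-65.1, -3.7], [-16.2, -34.1], [-5.7, 40.7]]
57.9 58.5
57.6 -31.8
[[ 0.482  0.016  0.03 ]
 [ 0.373 -0.037  0.03 ]
 [ 0.618 -0.007  0.03 ]
 [ 0.563  0.035  0.03 ]]
```

View pics/s2d.png

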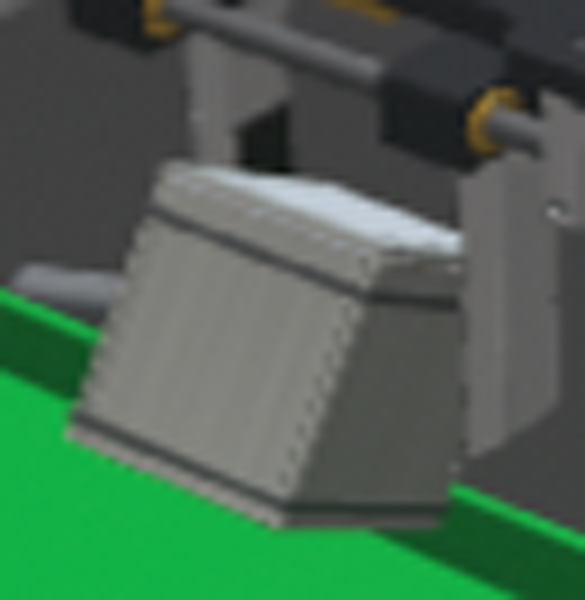

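Request:
move_arm --targets '[[[0, 0, 2], 0, 0.4], [[2.5, -4.4, 0], 0, 0.4], [[2.5, -4.4, 0], 0, 0.4], [[0, 0, -1.8], 0, 0.4], [[0, 0, -1.2], 0, 0.4], [[0, 0, -0.9], 0, 0.4], [[0, 0.35, -0.2], 0, 0.4], [[0, 0.3, -0.2], 0, 0.4], [[0, 0.3, -0.25], 0, 0.4], [[0, 0.3, -0.25], 0, 0.4], [[0, 0, 0], 0, 0.4]]'

```text
time_s: 7.88
eef_pos: [0.5474, -0.1166, 0.2105]
ee_rot: [-179.9, -0.0, 93.7]
contact_force: [-0.8, 0.5, 1.2]
finger_gap: 0.0598
finger_force: 15.0
```

```bash
python3 - <<'E'
from h import *
a=snap("scene","s3")[190:340,200:400]; cv2.imwrite("pics/s3c.png",cv2.resize(a,None,fx=4,fy=4,interpolation=cv2.INTER_CUBIC))
E
```

```text
(no output)
```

View pics/s3c.png

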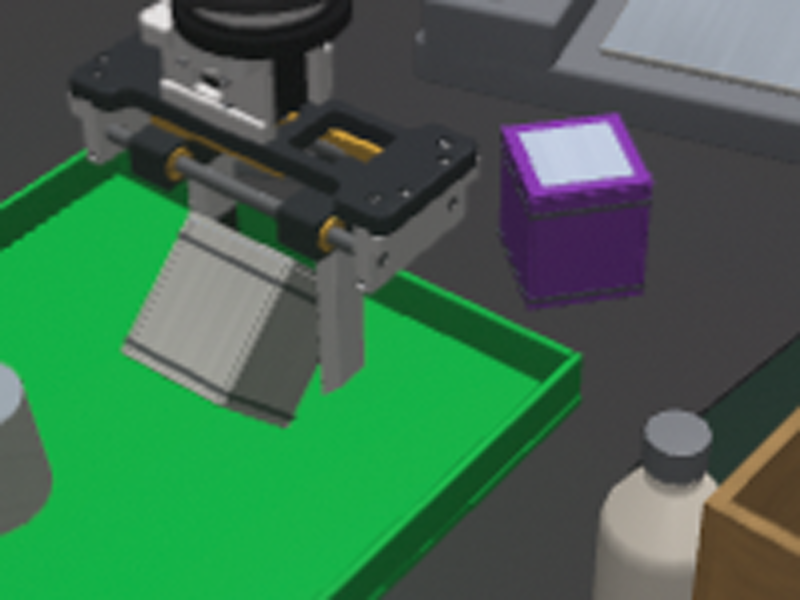

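```bash
python3 - <<'E'
from h import *
q=side([[297,262],[225,405],[290,427]],[200,190],4)
print(q.round(1).tolist()); 
for i,j in((1,0),(1,2)): print(np.linalg.norm(q[j]-q[i]).round(1),np.degrees(np.arctan2(*(q[j]-q[i])[::-1])).round(1))
E
```

```text
[[-19.5, 64.8], [-70.8, 19.7], [-30.5, -23.8]]
68.3 41.4
59.2 -47.1
```

Request:
move_arm --targets '[[[0, 0, 0], 0, 1], [[0, 0, 0], 0, 1], [[0, 0, 0], 0, 1], [[0, 0, 0], 0, 1], [[0, 0, 0], 0, 1], [[0, 0, 4], 0, 1], [[0, 0, 5], 0, 1], [[0, 0, 5], 0, 1], [[0, -2, 3], 0, 1], [[0, 0, 0], 0, 1]]'

```text
time_s: 9.18
eef_pos: [0.5481, -0.1393, 0.3829]
ee_rot: [179.8, 0.0, 93.5]
contact_force: [-0.1, -0.6, -0.2]
finger_gap: 0.0939
finger_force: 0.0
```

```bash
python3 - <<'E'
from h import *
P=wpose(); im=snap("wrist","w2"); im2=snap("scene","s4"); im3=snap("top","t4")
a=np.zeros((480,800,3),np.uint8); a[:,:]=0
a[:300,:400]=cv2.resize(im,(400,300)); a[:,400:]=cv2.resize(im2[200:344,240:360],(400,480))
cv2.imwrite("pics/m4.png",a)
np.save("P4.npy",P)
E
```

```text
(no output)
```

View pics/m4.png

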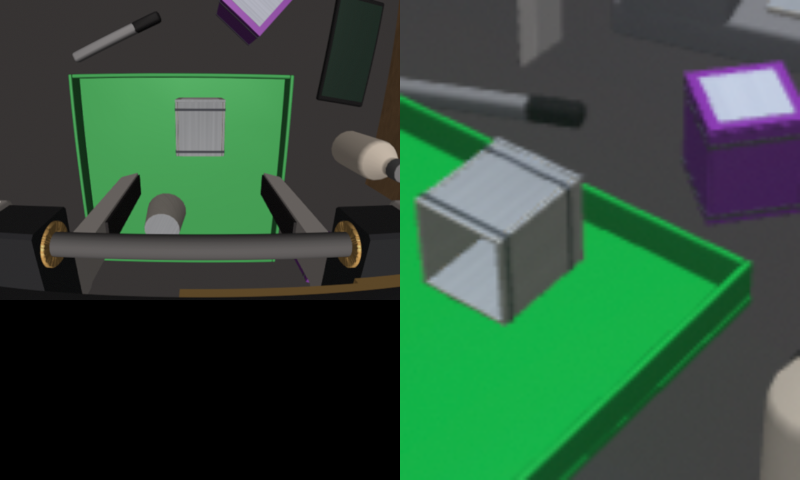

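```bash
python3 - <<'E'
from h import *
P=np.load("P4.npy")
for cam,f,roi,PP in(("wrist","w2",(140,265,265,375),P),("top","t4",(240,320,350,440),None)):
    im=cv2.imread(f"pics/{f}.png"); hsv=cv2.cvtColor(im,cv2.COLOR_BGR2HSV)
    m=cv2.inRange(hsv,(0,0,60),(180,70,255)); k=np.zeros_like(m); y0,y1,x0,x1=roi; k[y0:y1,x0:x1]=m[y0:y1,x0:x1]
    cs,_=cv2.findContours(k,cv2.RETR_EXTERNAL,cv2.CHAIN_APPROX_NONE); c=max(cs,key=cv2.contourArea)
    b=cv2.boxPoints(cv2.minAreaRect(c)); W=onz(cam,b,.065,PP)[:,:2]
    print(cam,b.round().tolist(),W.round(4).tolist(),W.mean(0).round(4),[np.linalg.norm(W[i]-W[i-1]).round(4) for i in range(4)],[np.degrees(np.arctan2(*(W[i]-W[i-1])[::-1])).round(1) for i in range(4)])
E
```

```text
wrist [[280.0, 156.0], [360.0, 156.0], [360.0, 249.0], [280.0, 249.0]] [[0.5142, -0.0789], [0.5732, -0.0753], [0.5792, -0.1464], [0.5169, -0.1501]] [ 0.5459 -0.1127] [np.float64(0.0713), np.float64(0.0591), np.float64(0.0714), np.float64(0.0625)] [np.float64(92.1), np.float64(3.5), np.float64(-85.1), np.float64(-176.5)]
top [[361.0, 240.0], [439.0, 240.0], [439.0, 319.0], [361.0, 319.0]] [[0.6148, -0.0772], [0.6157, -0.2153], [0.4778, -0.2123], [0.4773, -0.0768]] [ 0.5464 -0.1454] [np.float64(0.1375), np.float64(0.1381), np.float64(0.1379), np.float64(0.1355)] [np.float64(-0.2), np.float64(-89.6), np.float64(178.7), np.float64(90.2)]
```

Request:
move_arm --targets '[[[-0.2, 0.2, -4], 0, 1], [[0, 0, -4], 0, 1], [[0, 0, -4], 0, 1], [[0, 0, -1.3], 0, 1], [[0, 0, 0], 0, 1], [[0, 0, 0], 0, 0.4], [[0, 0, 0], 0, 0.4], [[0, 0, 0], 0, 0.4], [[0, 0, 0], 0, 0.4], [[0, 0, 0], 0, 0.4], [[0, 0, 0], 0, 0.4]]' --newtons 15

```text
time_s: 10.7
eef_pos: [0.5462, -0.1358, 0.2481]
ee_rot: [180.0, -0.0, 93.6]
contact_force: [-0.2, 0.4, 6.8]
finger_gap: 0.0597
finger_force: 14.9
```

Request:
move_arm --targets '[[[0, 0, 1], 0, 0.4], [[1.3, -1.7, 0], 0, 0.4], [[1.3, -1.7, 0], 0, 0.4], [[1.4, -1.8, 0], 0, 0.4], [[0, 0.2, 0], 0, 0.4], [[0, 1.2, 0.6], 0, 0.4], [[0, 1.3, 0.5], 0, 0.4], [[0, 1.4, 0.3], 0, 0.4], [[0, 1.4, 0], 0, 0.4], [[0, 1.4, -0.2], 0, 0.4], [[0, 0, 0], 0, 0.4]]'

```text
time_s: 12.08
eef_pos: [0.5859, -0.1172, 0.2692]
ee_rot: [-180.0, -0.0, 93.7]
contact_force: [-1.1, -1.0, -0.8]
finger_gap: 0.0596
finger_force: 15.0
```

```bash
python3 - <<'E'
from h import *
a=snap("scene","s5")[190:290,240:373]; cv2.imwrite("pics/s5c.png",cv2.resize(a,None,fx=6,fy=6,interpolation=cv2.INTER_CUBIC))
E
python3 - <<'E'
from h import *
im=cv2.imread("pics/s5.png"); hsv=cv2.cvtColor(im,cv2.COLOR_BGR2HSV)
g=cv2.inRange(hsv,(45,90,30),(85,255,255)); m=cv2.bitwise_not(g); k=np.zeros_like(m); k[190:300,225:345]=m[190:300,225:345]
# rows of non-green span below the gripper
for y in range(215,296,4):
    xs=np.where(k[y,225:345])[0]+225; runs=np.split(xs,np.where(np.diff(xs)>1)[0]+1) if len(xs) else []
    print(y,[(int(q[0]),int(q[-1])) for q in runs if len(q)>2])
E
```

```text
215 [(225, 344)]
219 [(225, 344)]
223 [(230, 344)]
227 [(238, 344)]
231 [(247, 344)]
235 [(255, 344)]
239 [(262, 344)]
243 [(262, 344)]
247 [(262, 344)]
251 [(263, 344)]
255 [(265, 344)]
259 [(267, 344)]
263 [(267, 344)]
267 [(267, 316), (323, 344)]
271 [(268, 316), (331, 344)]
275 [(268, 312), (340, 344)]
279 [(268, 307)]
283 [(276, 303)]
287 [(283, 298)]
291 [(291, 294)]
295 [(341, 344)]
```

View pics/s5c.png

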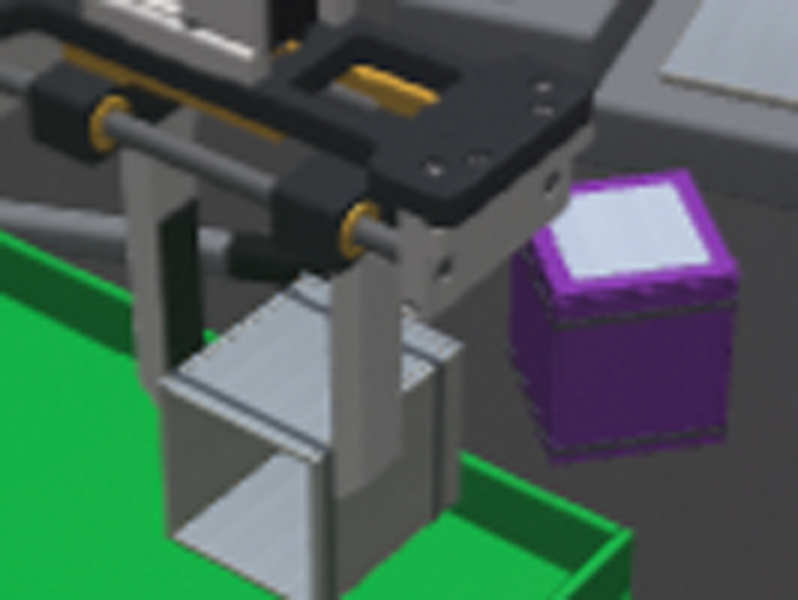

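Request:
move_arm --targets '[[[0, -1.5, 1], 0, 0.4], [[0, -1.5, 1], 0, 0.4], [[0, 0, 0], 0, 0.4], [[0, 0, 0], 0, 0.4]]' --newtons 4

```text
time_s: 12.62
eef_pos: [0.5858, -0.149, 0.2896]
ee_rot: [180.0, -0.0, 93.6]
contact_force: [-0.2, -0.3, -2.5]
finger_gap: 0.0602
finger_force: 4.0
```

```bash
cat > look.py <<'E'
from h import *
import sys
im=snap("scene",sys.argv[1]); P=wpose(); w=snap("wrist",sys.argv[1]+"w")
hsv=cv2.cvtColor(im,cv2.COLOR_BGR2HSV); m=cv2.bitwise_not(cv2.inRange(hsv,(45,90,30),(85,255,255)))
for y in range(235,300,4):
    xs=np.where(m[y,225:345])[0]+225; runs=np.split(xs,np.where(np.diff(xs)>1)[0]+1) if len(xs) else []
    print(y,[(int(q[0]),int(q[-1])) for q in runs if len(q)>2],end=";")
s=r.get_state();print(s["contact_force"],s["finger_gap"],s["finger_force"])
E
python3 look.py s6
```

```text
235 [(247, 344)];239 [(248, 259), (264, 344)];243 [(249, 259), (272, 344)];247 [(249, 254), (256, 259), (281, 344)];251 [(249, 261), (282, 344)];255 [(252, 270), (282, 293), (297, 344)];259 [(250, 278), (282, 293), (306, 344)];263 [(248, 293), (314, 344)];267 [(246, 294), (323, 344)];271 [(244, 299), (331, 344)];275 [(242, 297), (340, 344)];279 [(240, 295)];283 [(246, 293)];287 [(253, 291)];291 [(261, 290)];295 [(270, 288), (341, 344)];299 [(281, 286), (337, 344)];[ 0.86792552  0.62632357 -1.09183339] 0.0604603296718423 3.999995067715645
```

```bash
python3 - <<'E'
from h import *
q=side([[284,300],[299,270]],[0,0],1); print("near face",q.round(0).tolist())
q=side([[240,280],[254,251]],[0,0],1,None,-.03); print("far face",q.round(0).tolist())
im=cv2.imread("pics/s6.png"); g=cv2.cvtColor(im,cv2.COLOR_BGR2GRAY)
for y in range(248,302,3): print(y,g[y,236:304:3].tolist())
E
```

```text
near face [[-7.0, -82.0], [37.0, -44.0]]
far face [[-49.0, -38.0], [-9.0, -0.0]]
248 [117, 117, 118, 117, 118, 103, 43, 27, 32, 57, 58, 58, 58, 57, 96, 100, 103, 97, 94, 94, 66, 66, 66]
251 [117, 117, 117, 117, 111, 103, 140, 82, 160, 119, 65, 58, 57, 58, 58, 77, 103, 97, 93, 94, 66, 66, 66]
254 [117, 117, 117, 119, 117, 106, 107, 79, 78, 83, 159, 119, 79, 55, 58, 77, 104, 97, 93, 94, 66, 65, 66]
257 [117, 117, 119, 117, 118, 152, 80, 80, 79, 80, 79, 81, 156, 112, 80, 66, 104, 96, 94, 94, 76, 122, 67]
260 [118, 118, 116, 117, 117, 111, 80, 79, 81, 81, 80, 81, 80, 134, 158, 101, 104, 93, 93, 94, 59, 58, 71]
263 [118, 118, 118, 119, 143, 80, 79, 81, 80, 80, 80, 80, 108, 158, 156, 145, 104, 93, 94, 94, 58, 57, 57]
266 [118, 118, 119, 119, 119, 79, 80, 79, 80, 80, 81, 80, 158, 157, 155, 88, 104, 97, 94, 103, 74, 58, 58]
269 [118, 118, 118, 146, 80, 80, 81, 80, 78, 79, 79, 122, 159, 155, 159, 59, 104, 97, 81, 78, 79, 118, 91]
272 [116, 118, 119, 122, 83, 81, 81, 80, 80, 79, 79, 158, 158, 157, 93, 77, 95, 80, 79, 81, 61, 92, 118]
275 [119, 119, 142, 80, 80, 81, 81, 81, 80, 81, 120, 158, 15
[... 240 characters left out ...]
74, 116, 120, 119]
284 [120, 118, 120, 118, 130, 157, 141, 80, 80, 154, 155, 154, 107, 76, 80, 79, 80, 79, 61, 97, 119, 118, 118]
287 [119, 120, 120, 117, 118, 115, 152, 158, 151, 154, 152, 152, 59, 81, 82, 80, 80, 80, 75, 117, 120, 120, 119]
290 [119, 118, 119, 119, 118, 118, 119, 106, 158, 156, 151, 111, 75, 81, 80, 80, 82, 62, 99, 119, 120, 119, 119]
293 [120, 119, 119, 119, 118, 118, 119, 118, 119, 106, 138, 61, 78, 79, 81, 81, 81, 74, 117, 119, 118, 119, 120]
296 [118, 119, 118, 118, 119, 119, 118, 119, 119, 118, 118, 119, 86, 80, 79, 79, 61, 94, 119, 119, 119, 120, 119]
299 [120, 118, 119, 119, 119, 118, 118, 118, 117, 118, 119, 118, 119, 119, 120, 86, 73, 115, 120, 118, 120, 120, 119]
```

Request:
move_arm --targets '[[[0, 0, -1.2], 0, 0.4], [[0, 0, -1.1], 0, 0.4], [[0, 0.7, -0.1], 0, 0.4], [[0, 0.7, -0.2], 0, 0.4], [[0, 0.6, -0.2], 0, 0.4], [[0, 0.6, -0.3], 0, 0.4], [[0, 0.6, -0.3], 0, 0.4], [[0, 0.6, -0.3], 0, 0.4], [[0, 0.5, -0.4], 0, 0.4], [[0, 0.5, -0.4], 0, 0.4], [[0, 0, 0], 0, 0.4]]' --newtons 4

```text
time_s: 14.1
eef_pos: [0.5859, -0.1003, 0.2442]
ee_rot: [-180.0, -0.0, 93.6]
contact_force: [-0.8, -0.6, -1.4]
finger_gap: 0.0604
finger_force: 4.0
```

```bash
python3 look.py s7; python3 - <<'E'
import cv2
g=cv2.imread("pics/s7.png",0)
for y in range(240,302,4): print(y,g[y,232:330:3].tolist())
E
```

```text
235 [(255, 344)];239 [(264, 344)];243 [(269, 344)];247 [(269, 344)];251 [(270, 344)];255 [(270, 344)];259 [(266, 344)];263 [(261, 312), (314, 344)];267 [(261, 312), (323, 344)];271 [(261, 312), (331, 344)];275 [(261, 308), (340, 344)];279 [(262, 307)];283 [(262, 307)];287 [(263, 307)];291 [(263, 303)];295 [(267, 299), (341, 344)];299 [(275, 295), (337, 344)];[-0.20708032 -0.07777167 -2.15883374] 0.05980378995687941 3.9917298406362534
240 [117, 117, 117, 114, 63, 56, 56, 58, 57, 60, 108, 80, 74, 103, 38, 27, 49, 65, 64, 65, 65, 55, 30, 31, 55, 74, 50, 88, 104, 103, 93, 94, 94]
244 [118, 117, 117, 117, 118, 116, 100, 57, 58, 56, 56, 58, 60, 103, 47, 26, 44, 65, 65, 66, 65, 65, 65, 81, 100, 96, 94, 99, 104, 66, 93, 93, 42]
248 [116, 116, 117, 117, 118, 117, 115, 116, 115, 75, 56, 57, 57, 103, 57, 29, 152, 161, 64, 64, 65, 64, 65, 80, 103, 96, 93, 98, 100, 93, 70, 58, 41]
252 [117, 116, 118, 117, 116, 117, 118, 117, 118, 118, 117, 114, 66, 104, 105, 83, 78, 83, 84, 94, 145, 65, 66, 67, 103, 96, 93, 76, 68, 64, 65, 63, 42]
256 [116, 116, 116, 118, 118, 117, 117, 116, 117, 116, 118, 117, 1
[... 1084 characters left out ...]
5, 78, 80, 79, 78, 78, 79, 55, 119, 117, 117, 118, 118, 118, 118]
288 [118, 118, 117, 117, 118, 118, 119, 118, 118, 118, 76, 84, 83, 85, 83, 84, 85, 83, 87, 79, 80, 80, 79, 79, 74, 101, 119, 118, 118, 119, 119, 119, 118]
292 [118, 117, 117, 117, 118, 118, 119, 117, 116, 118, 120, 83, 64, 80, 83, 82, 84, 83, 85, 79, 80, 79, 52, 102, 116, 117, 118, 119, 119, 119, 119, 119, 114]
296 [118, 117, 118, 117, 117, 117, 118, 118, 117, 118, 118, 118, 108, 103, 78, 70, 82, 82, 84, 79, 81, 74, 85, 118, 120, 119, 118, 119, 119, 119, 120, 123, 57]
300 [119, 117, 117, 118, 118, 119, 117, 117, 118, 117, 118, 119, 118, 119, 117, 78, 82, 54, 79, 69, 80, 106, 118, 119, 119, 119, 120, 119, 119, 110, 114, 53, 52]
```

Request:
move_arm --targets '[[[0, 0, -0.2], 0, 0.4], [[0, 0, 0], 0, 1], [[0, 0, 0], 0, 1], [[0, 0, 0], 0, 1], [[0, 0, 0], 0, 1], [[0, 0, 4], 0, 1], [[0, 0, 5], 0, 1], [[0, -2, 4], 0, 1], [[0, 0, 0], 0, 1], [[0, 0, 0], 0, 1]]'

```text
time_s: 15.45
eef_pos: [0.5857, -0.1204, 0.3721]
ee_rot: [-180.0, -0.0, 93.6]
contact_force: [0.5, -0.0, -0.2]
finger_gap: 0.0942
finger_force: 0.0
```

```bash
python3 - <<'E'
from h import *
P=wpose(); im=snap("wrist","w8"); snap("scene","s8"); hsv=cv2.cvtColor(im,cv2.COLOR_BGR2HSV)
g=cv2.bitwise_not(cv2.inRange(hsv,(45,80,30),(85,255,255))); k=np.zeros_like(g); k[110:320,220:420]=g[110:320,220:420]
n,l,st,ce=cv2.connectedComponentsWithStats(k)
for i in range(1,n):
    if st[i,4]>800:
        c=max(cv2.findContours((l==i).astype(np.uint8),cv2.RETR_EXTERNAL,cv2.CHAIN_APPROX_NONE)[0],key=cv2.contourArea)
        b=cv2.boxPoints(cv2.minAreaRect(c)); q=cv2.approxPolyDP(c,5,True).reshape(-1,2)
        W=onz("wrist",b,.075,P)[:,:2]; print(st[i].tolist(),q.tolist(),onz("wrist",q,.075,P)[:,:2].round(3).tolist(),W.mean(0).round(4))
gr=cv2.cvtColor(im,cv2.COLOR_BGR2GRAY); print(gr[130:300:3,320].tolist()); s=r.get_state();print(s["eef_pos"],s["ee_rot"])
E
```

```text
[220, 110, 200, 30, 5748] [[220, 110], [220, 137], [419, 139], [419, 110]] [[0.511, -0.031], [0.511, -0.048], [0.647, -0.041], [0.644, -0.022]] [ 0.5781 -0.0359]
[281, 189, 85, 93, 7548] [[289, 190], [281, 201], [283, 280], [362, 281], [365, 201], [358, 191]] [[0.56, -0.082], [0.554, -0.09], [0.558, -0.149], [0.617, -0.146], [0.613, -0.086], [0.608, -0.08]] [ 0.5855 -0.1138]
[57, 57, 56, 105, 137, 110, 146, 146, 145, 145, 144, 144, 143, 143, 142, 142, 141, 141, 141, 140, 83, 84, 85, 72, 149, 148, 153, 153, 153, 154, 153, 154, 153, 152, 153, 153, 153, 153, 152, 152, 151, 109, 83, 83, 83, 85, 86, 87, 87, 113, 149, 133, 131, 131, 131, 131, 132]
[ 0.58566747 -0.12015515  0.37138109] [-1.79889378e+02 -1.96756491e-02  9.36479737e+01]
```

Request:
move_arm --targets '[[[0, 0.2, -4], 0, 1], [[0, 0, -4], 0, 1], [[0, 0, -3], 0, 1], [[0, 0, -1.8], 0, 1], [[0, 0, 0], 0, 1], [[0, 0, 0], 0, 0.4], [[0, 0, 0], 0, 0.4], [[0, 0, 0], 0, 0.4], [[0, 0, 0], 0, 0.4], [[0, 0, 0], 0, 0.4], [[0, 0, 0], 0, 0.4]]' --newtons 20

```text
time_s: 16.92
eef_pos: [0.5861, -0.1188, 0.2451]
ee_rot: [180.0, -0.0, 93.6]
contact_force: [-2.5, 1.5, 6.7]
finger_gap: 0.0597
finger_force: 20.0
```

Request:
move_arm --targets '[[[0, 0, 4], 0, 0.4], [[0, 0, 6], 0, 0.4], [[0, 3, 5], 0, 0.4], [[-0.2, 5, 0], 2, 0.4], [[-0.2, 5, 0], 2, 0.4], [[-0.2, 5, 0], 2, 0.4], [[-0.2, 5, 0], 2, 0.4], [[-0.2, 5, 0], 2, 0.4], [[-0.2, 5, 0], 2, 0.4], [[-0.2, 3, 0], 2, 0.4], [[0, 0, 0], 0, 0.4], [[0, 0, 0], 0, 0.4]]'

```text
time_s: 18.42
eef_pos: [0.5721, 0.24, 0.3945]
ee_rot: [-180.0, 0.0, 107.5]
contact_force: [-0.5, -1.0, -1.4]
finger_gap: 0.0598
finger_force: 20.0
```

Request:
move_arm --targets '[[[-0.3, 0.5, -3], 0, 0.4], [[0, 0, -3], 0, 0.4], [[0, 0, -3], 0, 0.4], [[0, 0, -1.2], 0, 0.4], [[0, 0, -0.3], 0, 0.4], [[0, 0, 0], 0, 0.4], [[0, 0, 0], 0, 0.4]]'

```text
time_s: 19.3
eef_pos: [0.5692, 0.2462, 0.2906]
ee_rot: [179.9, -0.0, 107.6]
contact_force: [-0.3, 0.1, -1.9]
finger_gap: 0.06
finger_force: 20.0
```

Request:
move_arm --targets '[[[0, 0, -0.1], 0, 0.4], [[0, 0, -0.1], 0, 0.4], [[0, 0, 0], 0, 0.4]]'

```text
time_s: 19.68
eef_pos: [0.5689, 0.2463, 0.2876]
ee_rot: [-180.0, -0.0, 107.6]
contact_force: [0.3, -0.4, -2.1]
finger_gap: 0.0598
finger_force: 20.0
```

Request:
move_arm --targets '[[[0, 0, -0.1], 0, 0.4], [[0, 0, 0], 0, 0.4], [[0, 0, -0.1], 0, 0.4], [[0, 0, 0], 0, 0.4]]'

```text
time_s: 20.18
eef_pos: [0.5689, 0.2462, 0.2855]
ee_rot: [-180.0, 0.0, 107.6]
contact_force: [0.6, -0.7, -1.7]
finger_gap: 0.0601
finger_force: 20.0
```

Request:
move_arm --targets '[[[0, 0, -0.1], 0, 0.4], [[0, 0, 0], 0, 0.4]]'

```text
time_s: 20.42
eef_pos: [0.569, 0.2462, 0.2851]
ee_rot: [180.0, -0.0, 107.6]
contact_force: [-3.5, -1.8, 6.6]
finger_gap: 0.0599
finger_force: 20.0
```

Request:
move_arm --targets '[[[0, 0, -0.1], 0, 0.4], [[0, 0, 0], 0, 0.4]]'

```text
time_s: 20.68
eef_pos: [0.569, 0.246, 0.2849]
ee_rot: [180.0, -0.0, 107.6]
contact_force: [-7.9, -2.8, 21.1]
finger_gap: 0.0602
finger_force: 20.0
```

Request:
move_arm --targets '[[[0, 0, 0.1], 0, 0.4], [[0, 0, 0], 0, 0.4], [[0, 0, 0], 0, 0.6], [[0, 0, 0], 0, 0.8], [[0, 0, 0], 0, 1], [[0, 0, 0], 0, 1], [[0, 0, 0], 0, 1], [[0, 0, 3], 0, 1], [[0, 0, 4], 0, 1], [[0, 0, 4], 0, 1], [[0, 0, 0], 0, 1]]' --newtons 4

```text
time_s: 22.05
eef_pos: [0.5696, 0.2462, 0.3976]
ee_rot: [179.7, -0.1, 107.6]
contact_force: [-0.2, 1.1, -0.9]
finger_gap: 0.0941
finger_force: 0.0
```

Request:
move_arm --targets '[[[-1.2, -0.5, 0], 9, 1], [[-1.2, -0.5, 0], 9, 1], [[-1.2, -0.5, 0], 9, 1], [[-1.2, -0.5, 0], 9, 1], [[-1.2, -0.5, 0], 9, 1], [[-1.2, -0.5, 0], 9, 1], [[-1.2, -0.4, 0], 9, 1], [[-1.2, -0.4, 0], 9, 1], [[-1.2, -0.4, 0], 9, 0.5], [[-1.3, -0.4, 0], 9, 0.5], [[0, 0, 0], 0, 0.5], [[0, 0, 0], 0, 0.5]]'

```text
time_s: 23.55
eef_pos: [0.4482, 0.2003, 0.3944]
ee_rot: [-180.0, -0.0, -162.6]
contact_force: [-0.1, -0.3, 0.4]
finger_gap: 0.0574
finger_force: 0.0
```

```bash
python3 - <<'E'
from h import *
P=wpose(); im=snap("wrist","w9"); t=snap("top","t9"); s=r.get_state(); print(s["eef_pos"],s["ee_rot"],s["joint_positions"])
g=cv2.cvtColor(im,cv2.COLOR_BGR2GRAY)
# dark blobs around image centre
k=np.zeros_like(g); k[150:360,220:430]=(cv2.GaussianBlur(g,(3,3),0)<75)[150:360,220:430]*255
n,l,st,ce=cv2.connectedComponentsWithStats(k)
for i in range(1,n):
    if st[i,4]>150: print(st[i].tolist(),ce[i].round(1),onz("wrist",[ce[i]],.064,P).round(4))
for y in range(200,330,6): print(y,g[y,250:400:5].tolist())
E
```

```text
[0.44829099 0.20038108 0.39438428] [-1.79989979e+02 -9.65191561e-03 -1.62528231e+02] [-42.04486069   7.59908473  11.45574068 116.28388809  -1.80020682
  56.29144645  77.78425976]
[220, 150, 210, 151, 6606] [308.5 175. ] [[0.4058 0.1786 0.064 ]]
[303, 207, 55, 63, 2303] [329.9 235.5] [[0.447  0.2093 0.064 ]]
[371, 213, 54, 39, 853] [396.2 231.6] [[0.4278 0.2592 0.064 ]]
[421, 276, 9, 37, 246] [425.7 292.1] [[0.4695 0.3013 0.064 ]]
[224, 281, 37, 79, 1278] [245.2 327.2] [[0.5465 0.1642 0.064 ]]
[381, 281, 39, 79, 1342] [397.  326.8] [[0.5069 0.2893 0.064 ]]
[296, 337, 66, 4, 242] [329.  338.6] [[0.5351 0.2366 0.064 ]]
200 [152, 152, 153, 154, 155, 155, 155, 156, 157, 157, 158, 159, 159, 160, 161, 162, 163, 163, 164, 165, 165, 166, 166, 167, 168, 168, 169, 170, 170, 171]
206 [151, 152, 152, 152, 153, 154, 155, 155, 155, 156, 158, 158, 158, 159, 155, 83, 77, 83, 155, 163, 163, 165, 164, 166, 167, 167, 167, 169, 169, 170]
212 [151, 151, 152, 153, 152, 153, 153, 154, 154, 155, 156, 156, 154, 43, 47, 12, 10, 15, 49, 50, 152, 163, 164, 165, 138, 87, 90, 92, 86, 81]
218 [150, 151, 151, 151, 1
[... 2078 characters left out ...]
172, 173, 173, 174, 174, 175, 175, 175, 175, 175, 174, 174, 173, 172, 173, 172, 172, 138, 15, 15, 69]
308 [19, 19, 39, 168, 168, 168, 168, 169, 169, 170, 169, 171, 170, 171, 171, 172, 172, 173, 173, 173, 173, 173, 172, 172, 172, 172, 124, 16, 14, 19]
314 [19, 19, 96, 165, 165, 166, 166, 168, 168, 169, 169, 171, 171, 171, 172, 173, 173, 174, 174, 175, 175, 174, 175, 176, 176, 175, 167, 15, 16, 16]
320 [19, 19, 164, 168, 170, 170, 171, 171, 172, 172, 172, 173, 173, 173, 174, 174, 174, 173, 173, 172, 172, 172, 171, 171, 170, 170, 170, 30, 15, 14]
326 [19, 53, 171, 170, 171, 170, 171, 171, 172, 173, 174, 173, 173, 174, 174, 175, 175, 174, 175, 175, 175, 175, 174, 174, 174, 174, 174, 136, 14, 14]
```

```bash
python3 - <<'E'
from h import *
im=cv2.imread("pics/w9.png",0); s=r.get_state(); P=wpose()
print(im[236,298:362].tolist()); print(im[204:276,332].tolist());print(im[255:258,320:345].tolist(),im[222,320:345].tolist())
T=np.array(s["eef_pos"]);R=Ro.from_euler("xyz",s["ee_rot"],degrees=True).as_matrix()
for z,uv in((.093,[[333,214],[333,268],[333,241]]),(.064,[[304,236],[356,236]])):
    W=onz("wrist",uv,z,P); print(z,W.round(4).tolist(),"tool",((W-T)@R).round(4)[:,:2].tolist())
E
```

```text
[152, 153, 154, 147, 107, 56, 39, 41, 41, 41, 41, 42, 41, 42, 42, 41, 43, 42, 44, 42, 42, 44, 43, 43, 37, 28, 28, 35, 39, 39, 38, 41, 43, 45, 45, 46, 47, 49, 50, 43, 36, 35, 42, 46, 46, 47, 47, 47, 48, 47, 49, 48, 47, 48, 48, 49, 49, 48, 48, 62, 105, 143, 158, 160]
[160, 135, 77, 38, 20, 12, 9, 14, 11, 26, 90, 182, 238, 243, 242, 242, 242, 242, 242, 243, 242, 242, 242, 242, 242, 242, 242, 243, 243, 233, 182, 94, 45, 45, 45, 46, 47, 45, 46, 45, 47, 46, 47, 45, 45, 46, 45, 45, 45, 45, 45, 44, 46, 45, 45, 44, 44, 44, 44, 44, 44, 43, 45, 44, 42, 46, 78, 123, 147, 154, 151, 146]
[[39, 41, 40, 31, 26, 33, 35, 40, 42, 42, 43, 44, 44, 46, 48, 47, 48, 43, 35, 34, 38, 42, 42, 43, 50], [39, 40, 39, 30, 27, 32, 37, 40, 41, 42, 43, 44, 46, 45, 46, 49, 48, 42, 32, 34, 38, 42, 46, 56, 79], [43, 38, 36, 29, 26, 31, 37, 39, 41, 42, 44, 44, 45, 45, 46, 47, 47, 43, 33, 32, 43, 55, 74, 98, 119]] [45, 45, 38, 31, 29, 34, 37, 39, 113, 217, 244, 246, 242, 189, 93, 49, 50, 43, 35, 36, 44, 48, 49, 50, 50]
0.093 [[0.4246, 0.2037, 0.093], [0.4635, 0.2163, 0.093], [0.4437, 0.2099, 0.093]] tool [[0.0216, 0.0103], [-0.0194, 0.0107], [0.0015, 0.0105]]
0.064 [[0.4537, 0.1894, 0.064], [0.4411, 0.2294, 0.064]] tool [[-0.0019, -0.012], [-0.0019, 0.0299]]
```

Request:
move_arm --targets '[[[-0.4, 0.8, -3], 0, 0.5], [[0, 0, -3], 0, 0.5], [[0, 0, -3], 0, 0.5], [[0, 0, -2.5], 0, 0.5], [[0, 0, -1], 0, 0.5], [[0, 0, 0], 0, 0.5], [[0, 0, 0], 0, 0], [[0, 0, 0], 0, 0], [[0, 0, 0], 0, 0], [[0, 0, 0], 0, 0], [[0, 0, 0], 0, 0], [[0, 0, 0], 0, 0]]' --newtons 25

```text
time_s: 25.15
eef_pos: [0.4443, 0.2072, 0.2699]
ee_rot: [-179.9, 0.0, -162.4]
contact_force: [2.1, -8.0, 7.1]
finger_gap: 0.0119
finger_force: 25.0
```

Request:
move_arm --targets '[[[0, -0.1, 0], 0, 0], [[0, 0, 0], -8, 0], [[0, 0, 0], -8, 0], [[0, 0, 0], -8, 0], [[0, 0, 0], -8, 0], [[0, 0, 0], -8, 0], [[0, 0, 0], -8, 0], [[0, 0, 0], -8, 0], [[0, 0, 0], -6, 0], [[0, 0, 0], 0, 0]]'

```text
time_s: 26.4
eef_pos: [0.4445, 0.2088, 0.27]
ee_rot: [179.8, 0.0, 135.6]
contact_force: [5.3, 10.2, -7.0]
finger_gap: 0.012
finger_force: 25.0
```

```bash
python3 -c "
from h import *
s=r.get_state();print(s['ft_torque'],s['contact_force'],s['ee_rot'],s['joint_positions'])"
```

```text
[ 2.25854705 -1.31098598  0.18053385] [ 5.28073719 10.22988244 -7.02169933] [1.79801240e+02 1.70154491e-02 1.35596483e+02] [-52.89509327  18.71199881  23.92628794 123.30319057 -11.7623602
  39.89323711  24.54633926]
```

Request:
move_arm --targets '[[[0, 0, 0], -5, 0], [[0, 0, 0], -3, 0], [[0, 0, 0], 0, 0], [[0, 0, 0], 0, 0]]'

```text
time_s: 26.9
eef_pos: [0.4446, 0.2089, 0.2701]
ee_rot: [179.8, -0.0, 127.7]
contact_force: [6.7, 11.7, -8.0]
finger_gap: 0.0118
finger_force: 25.2
```

```bash
python3 -c "
from h import *
s=r.get_state();print(s['ft_torque'],s['contact_force'],s['ee_rot'])"
```

```text
[ 2.46058774 -1.67969563  0.36616928] [ 6.74563053 11.65879355 -8.0094094 ] [ 1.79769870e+02 -8.40281943e-03  1.27709938e+02]
```

Request:
move_arm --targets '[[[0, 0, 0], -3, 0], [[0, 0, 0], -2, 0], [[0, 0, 0], 0, 0]]'

```text
time_s: 27.28
eef_pos: [0.4445, 0.2091, 0.2701]
ee_rot: [179.8, -0.0, 122.7]
contact_force: [4.9, 10.8, -6.1]
finger_gap: 0.0127
finger_force: 26.7
```

```bash
python3 -c "
from h import *
s=r.get_state();print(s['ft_torque'],s['contact_force'],s['ee_rot'],s['finger_gap'])
snap('top','t10')"
```

```text
[ 2.74102827 -1.08947939  0.5741282 ] [ 4.93465061 10.7901474  -6.07094975] [ 1.79785829e+02 -4.43558890e-02  1.22706572e+02] 0.012722418473566968
```

Request:
move_arm --targets '[[[0, 0, 0], 4, 0], [[0, 0, 0], 0, 0.75], [[0, 0, 0], 0, 0.75], [[0, 0, 0], 0, 0.75], [[0, 0, 0], 0, 0.75], [[0, 0, 0], 0, 0.75], [[0, 0, 4], 0, 0.75], [[0, 0, 5], 0, 0.75], [[0, 0, 4], 0, 0.75], [[0, 0, 0], 0, 0.75]]'

```text
time_s: 28.58
eef_pos: [0.4446, 0.2071, 0.4022]
ee_rot: [179.7, -0.0, 126.6]
contact_force: [-0.5, 0.0, -1.2]
finger_gap: 0.0701
finger_force: 0.0
```

Request:
move_arm --targets '[[[0, 0, 0], 9, 0.75], [[0, 0, 0], 9, 0.75], [[0, 0, 0], 9, 0.75], [[0, 0, 0], 9, 0.75], [[0, 0, 0], 9, 0.75], [[0, 0, 0], 9, 0.75], [[0, 0, 0], 9, 0.75], [[0, 0, 0], 8, 0.75], [[0, 0, 0], 0, 0.75], [[0, 0, 0], 0, 0.75]]'

```text
time_s: 29.82
eef_pos: [0.4439, 0.207, 0.3991]
ee_rot: [-180.0, -0.0, -162.6]
contact_force: [0.0, 0.4, 0.1]
finger_gap: 0.0706
finger_force: 0.0
```

```bash
python3 - <<'E'
from h import *
P=wpose(); im=snap("wrist","w11"); g=cv2.cvtColor(im,cv2.COLOR_BGR2GRAY)
m=(g>225).astype(np.uint8); k=np.zeros_like(m); k[150:330,260:400]=m[150:330,260:400]
n,l,st,ce=cv2.connectedComponentsWithStats(k)
for i in range(1,n):
    if st[i,4]>20: print("mark",st[i].tolist(),ce[i].round(1),onz("wrist",[ce[i]],.093,P).round(4))
P9=None
t=snap("scene","s11"); hs=cv2.cvtColor(t,cv2.COLOR_BGR2GRAY)
s=r.get_state();print(s["eef_pos"],s["ee_rot"])
E
```

```text
mark [319, 218, 3, 17, 51] [320. 226.] [[0.4323 0.2043 0.093 ]]
[0.44389066 0.20715518 0.39936117] [-1.79986499e+02 -1.87642266e-02 -1.62513926e+02]
```

Request:
move_arm --targets '[[[0, -4.5, 1], 0, 0.75], [[0.5, -4.5, 1], 0, 0.75], [[0.5, -4.5, 0], 0, 0.75], [[0.5, -4.5, 0], 0, 0.75], [[0, -4.5, 0], 0, 0.75], [[0, -4.5, 0], 0, 0.75], [[0, -4.5, 0], 0, 0.75], [[0, -4.5, 0], 0, 0.75], [[0, 0, 0], 0, 0.75], [[0, 0, 0], 0, 0.75]]'

```text
time_s: 31.18
eef_pos: [0.459, -0.1523, 0.4195]
ee_rot: [180.0, -0.0, -162.4]
contact_force: [0.1, -0.5, -0.0]
finger_gap: 0.0706
finger_force: 0.0
```

```bash
python3 - <<'E'
from h import *
im=snap("top","t12"); g=cv2.cvtColor(im,cv2.COLOR_BGR2GRAY).astype(int); g0=cv2.imread("pics/top0.png",0).astype(int)
d=(cv2.GaussianBlur(abs(g-g0).astype(np.uint8),(5,5),0)>20).astype(np.uint8); n,l,st,ce=cv2.connectedComponentsWithStats(d)
print([(s.tolist(),c.round().tolist()) for s,c in zip(st[1:],ce[1:]) if s[4]>15])
for y in range(230,310,4): print(y,g[y,140:235:4].tolist())
print("expected rim",proj("top",[[.5692+a*.0286-b*.0092,.2464+a*.0092+b*.0286,.115] for a,b in((1,1),(1,-1),(-1,-1),(-1,1))]).round(1).tolist())
E
```

```text
[([146, 241, 55, 48, 1386], [172.0, 265.0]), ([365, 262, 14, 33, 167], [371.0, 278.0]), ([373, 265, 36, 37, 919], [391.0, 283.0]), ([369, 300, 145, 167, 11072], [460.0, 373.0]), ([524, 306, 116, 174, 15709], [584.0, 403.0]), ([470, 319, 60, 161, 2077], [513.0, 409.0]), ([385, 391, 5, 5, 22], [387.0, 393.0]), ([394, 398, 5, 6, 22], [396.0, 400.0])]
230 [64, 64, 66, 68, 76, 112, 144, 164, 170, 168, 166, 168, 167, 164, 167, 169, 169, 171, 155, 166, 77, 66, 68, 67]
234 [67, 84, 124, 152, 170, 168, 166, 167, 168, 167, 165, 165, 169, 170, 169, 171, 169, 170, 166, 167, 118, 60, 66, 67]
238 [158, 168, 169, 167, 168, 166, 168, 166, 166, 167, 168, 171, 169, 168, 170, 170, 169, 169, 166, 156, 152, 55, 66, 67]
242 [171, 170, 172, 168, 163, 167, 168, 170, 168, 160, 119, 143, 164, 171, 169, 167, 169, 165, 165, 148, 165, 67, 67, 67]
246 [169, 169, 170, 167, 171, 168, 165, 141, 100, 74, 135, 60, 68, 130, 167, 168, 166, 166, 165, 160, 168, 105, 62, 68]
250 [171, 171, 167, 153, 119, 83, 73, 73, 77, 102, 144, 66, 64, 85, 166, 168, 166, 166, 164, 164, 164, 145, 54, 66]
254 [168, 168, 76, 68, 69, 80, 115
[... 1038 characters left out ...]

290 [159, 169, 169, 173, 171, 171, 174, 170, 171, 169, 171, 171, 172, 172, 169, 168, 165, 167, 167, 167, 165, 160, 166, 172]
294 [138, 168, 170, 169, 171, 171, 171, 169, 170, 172, 174, 170, 171, 168, 169, 169, 168, 169, 167, 165, 171, 170, 172, 171]
298 [96, 170, 171, 168, 169, 167, 173, 172, 173, 168, 170, 169, 167, 170, 169, 158, 166, 171, 170, 172, 169, 172, 170, 171]
302 [73, 166, 167, 169, 172, 172, 168, 172, 170, 170, 173, 172, 159, 164, 171, 169, 172, 171, 168, 171, 169, 162, 144, 149]
306 [64, 148, 171, 167, 168, 170, 168, 173, 168, 160, 171, 169, 169, 169, 169, 170, 170, 169, 162, 141, 147, 169, 177, 177]
expected rim [[141.6, 251.5], [177.8, 240.5], [187.9, 275.7], [151.5, 287.0]]
```

```bash
python3 -c "
from cell import r
print(r.close_job())"
```

```text
the job is handed in; nothing more can be done
None
```

The job is handed in: the cup stands mouth up in the middle of the pan, let go of, and the tare key was then twisted clockwise to its stop (judged from the rising wrist torque) and sprang back; in the last top picture nothing else had visibly moved, though the arm partly covered the tumbler.

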